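Put away the washed stirring gear

TASK

Put away the washed gear lying mixed on the lab bench: the loose stirring bar and the two loose stoppers each go into the tray that already holds one of their own kind. Thread the two ring weights onto the storage post, the wide one fully home on the base and the narrow one flat on top of it, lowering them gently rather than dropping them down the pin. Leave everything else on the bench where it is.

Things in the scene. Friction and masses are not known exactly. Their poses are not given: they have to be found in the camera images.
- bar: loose white plastic magnetic stirring bar, a straight octagonal rod 70 mm long and 14 mm across the flats, lying on a flat; origin under its middle, on its underside at the start (rod axis 7 mm above); x runs along the rod
- stopper_a: loose white silicone stopper, a slightly tapered round plug 34 mm high, 36 mm across at the foot and 32 mm at the top, standing on its wide end; origin at the centre of the wide end, z up through the plug
- stopper_b: loose white silicone stopper, a slightly tapered round plug 34 mm high, 36 mm across at the foot and 32 mm at the top, standing on its wide end; origin at the centre of the wide end, z up through the plug
- wide_ring: the wide black coated ring weight, 58 mm outside diameter, 28 mm hole, 24 mm high, lying flat; origin at its very centre (12 mm above its underside), z along the hole
- narrow_ring: the narrow black coated ring weight, 44 mm outside diameter, 28 mm hole, 24 mm high, lying flat; origin at its very centre (12 mm above its underside), z along the hole
- bar_tray: fixed open blue plastic tray, 160 mm (its x) by 120 mm (its y), 32 mm high, walls and floor 4 mm; origin at the centre of its underside; both trays look alike, this one already holds one stirring bar (lying along the tray's y) near the -x end
- stopper_tray: fixed open blue plastic tray, 160 mm (its x) by 120 mm (its y), 32 mm high, walls and floor 4 mm; origin at the centre of its underside; both trays look alike, this one already holds one stopper near the -x end
- bar_kept: the white plastic magnetic stirring bar, a straight octagonal rod 70 mm long and 14 mm across the flats, already lying in the bar tray; origin under its middle, on its underside at the start (rod axis 7 mm above); x runs along the rod
- stopper_kept: the white silicone stopper, a slightly tapered round plug 34 mm high, 36 mm across at the foot and 32 mm at the top, already in the stopper tray, standing on its wide end; origin at the centre of the wide end, z up through the plug
- post: fixed storage post: round dark steel base 72 mm across and 8 mm thick with an upright steel pin 22 mm in diameter in its middle, tapering over the last 6 mm, tip 70 mm above the bench; origin at the centre of the base's underside, on the pin's axis; z up
- dish: bystander, leave it alone: small white ceramic weighing dish, 52 mm across, 16 mm high; origin at the centre of its underside
- jar: bystander, leave it alone: small closed amber glass jar, 38 mm across, 48 mm high; origin at the centre of its underside
- timer: bystander, leave it alone: white lab timer, 56 mm square, 18 mm thick, lying flat with a grey display; origin at the centre of its underside
- beaker: bystander, leave it alone: glass beaker, 68 mm across, 90 mm high; origin at the centre of its underside
- reagent: bystander, leave it alone: glass reagent bottle, 70 mm across, 140 mm high; origin at the centre of its underside
- spatula: bystander, leave it alone: steel lab spoon, 170 mm long, lying; x along it
There are look-alikes about, which are no part of the job. Leave any blue or brown look-alike of the bar_kept alone.

How it is judged:
At the end, for the whole second after the job is handed in: Both bars in the bar tray, all 3 stoppers in the stopper tray (origin inside the walls, under 45 mm high); wide ring flat on the post's base and narrow ring flat on it (heights within 3 mm, 6 mm of the pin axis, 0.08 rad of level); all at rest (x of bar in the frame of bar_tray between -0.078 and 0.078 m and y of bar in the frame of bar_tray between -0.058 and 0.058 m and z of each of bar, bar_kept in the frame of bar_tray below 0.045 m and linear speed of each of bar, bar_kept, stopper_a, stopper_b, stopper_kept, wide_ring, narrow_ring below 0.03 m/s and x of bar_kept in the frame of bar_tray between -0.078 and 0.078 m and y of bar_kept in the frame of bar_tray between -0.058 and 0.058 m and x of stopper_a in the frame of stopper_tray between -0.078 and 0.078 m and y of stopper_a in the frame of stopper_tray between -0.058 and 0.058 m and z of each of stopper_a, stopper_b, stopper_kept in the frame of stopper_tray below 0.045 m and x of stopper_b in the frame of stopper_tray between -0.078 and 0.078 m and y of stopper_b in the frame of stopper_tray between -0.058 and 0.058 m and x of stopper_kept in the frame of stopper_tray between -0.078 and 0.078 m and y of stopper_kept in the frame of stopper_tray between -0.058 and 0.058 m and horizontal distance between each of wide_ring, narrow_ring and post below 0.006 m and z of wide_ring in the frame of post between 0.017 and 0.023 m and angle between the z axis of each of wide_ring, narrow_ring and the z axis of post, either way round below 0.08 rad and z of narrow_ring in the frame of post between 0.041 and 0.047 m); the robot touches nothing.
It fails at once if a bystander (jar, dish, timer, beaker, reagent bottle, spoon) is shoved more than 30 mm (distance of any of dish, jar, timer, beaker, reagent, spatula from where it was at the start of the episode above 0.03 m).
It fails at once if the wide ring is dropped down the post (it falls faster than 0.7 m/s there) (horizontal distance between wide_ring and post below 0.008 m and height (world z) of wide_ring below 0.082 m and linear speed of wide_ring above 0.7 m/s).
It fails at once if the narrow ring is dropped down the post (it falls faster than 0.7 m/s there) (horizontal distance between narrow_ring and post below 0.008 m and height (world z) of narrow_ring below 0.082 m and linear speed of narrow_ring above 0.7 m/s).
It also fails if it takes over 72 s, if anything falls off the work surface, if the arm or the gripper's body presses on something with over 40 N, if the wrist force passes 120 N, or if a joint passes its speed limit or range.

ROBOT

A 7-joint arm with a two-finger parallel gripper is mounted at the origin on the work surface. World frame = base frame: x ahead of the robot, y to its left, z up, the work surface at z = 0. Lengths are in m, angles in rad, forces in N, time in s.
With the tool pointing down it reaches from about 0.425 to 0.875 m from the base axis. Payload 8.4 kg.
Tool frame: the origin (TCP) lies midway between the tips of the shut fingers; the grasp point (between the pads) lies 19 mm behind it (bot.grasp_offset is the distance from the TCP to the grasp point, in m); z points along the fingers, y is the line along which they close (so a half turn about z gives the same grasp; the last joint's range is limited). The gripper opens to 85 mm and grips with 20 to 120 N. Pads are 22 mm wide; open, the fingers measure 114 mm over their backs; the gripper's body (76 mm by 85 mm) begins 54 mm behind the grasp point. The pads swing forward as they close: fully open they stand 13 mm farther back than shut.
Start: joints at [-1.222, 0.333, 0.04, 1.465, -0.013, 1.343, -0.059], TCP at [0.281, 0.586, 0.231] pointing down, gripper open.
Joint ranges: [-2.58, 2.58], [-0.38, 2.09], [-1.3, 1.39], [0.25, 2.4], [-1.5, 4.64], [0.08, 2.09], [-2.65, 2.65]. Speed limits (rad/s): [2.22, 2.22, 2.79, 2.79, 3.14, 3.14, 3.14].

INTERFACE

Orientations are given as [roll, pitch, yaw] about the fixed x, y, z axes, in that order (R = Rz(yaw) Ry(pitch) Rx(roll)).
In Python, from workcell import bot gives the robot as it stands.
- The arm moves only by the tool step_arm, never from a script. Its argument "moves" is one flat list of numbers, 4 for each row, row after row: the shift along the tool's x, y, z scaled (see below), then the turn about the tool's z scaled (see below). In form: [x, y, z, turn, x, y, z, turn, ...]. A call has 1 to 8 rows; each row is the pose to reach, as a shift and turn from the pose commanded when the call began, along the tool's axes at that moment; what a row does not reach only later rows make up. The controller multiplies each number of a shift by 0.3 m and each number of a turn by 90 degrees. A row lasts 1/10 s, in which the tool goes at most 50 mm and 8.59 degrees, less where a joint would pass 70% of its speed; a pose out of reach is approached as far as the arm can. A call with a number of a shift or a turn outside -1 to 1 is refused whole. A call with a gripper value outside its range is refused whole. "claw" is the closure, from -1 (fully open) to 1 (shut), set as the call begins (left out, the last holds). The fingers move at their own pace and stop on an object; "newtons" is the grip in N (left out, the last holds). Time passes only in rows, so rows that repeat a pose let the fingers close. It gives the time, the measured TCP pose, the force, the opening and the grip force at its end, in the units of the state.
- bot.observe(): the state, without advancing time (a new reading comes with each control period).
- bot.read_camera(name): name is "scene" or "top" or "wrist"; returns a dict with "frame" (384x512x3 uint8, red, green, blue), "fov_y" (degrees; the focal length in pixels is half the picture's height over the tangent of half this angle, whatever the lens; pixels are square), "cx", "cy" (the principal point, pixels), "rvec" (rotation vector, rad) and "tvec" (3), from world to camera coordinates, as OpenCV has them; the wrist camera has in their place "T_tool_cam" (4x4, takes a point from camera to tool coordinates, whose origin is the TCP and whose axes are the flange's). Camera axes: x right, y down, z forward; pixel columns grow to the right and rows downward; lengths in m; the calibration is good to about 2 mm. A picture is of the moment at which its call begins: read the wrist's pose just before it. There is no depth.
- bot.sign_off(): hands the job in; it is judged then, once.
The state is a dict: "time_s": time; "joint_pos": joint angles; "joint_velocities": joint speeds; "tau": joint torques, N m; "tcp_pos": TCP position; "orientation": TCP orientation; "ft_force": force on the tool from outside, world axes, zero at the start; "wrist_torque": the same for the moment, N m; "grip_width": finger opening in m; "grip_force": force on a finger pad.
Only numpy, scipy, OpenCV 4.12 (cv2) and the standard library are available. Lean on these libraries where they do the work, as an engineer would, in place of code of your own. Each camera call takes 0.05 s, during which the arm holds its last target. There are 200 camera calls.

## Working session

There is one attempt and no reset: what is moved stays moved. The work goes in short steps, Python scripts to look and compute and a tool call to move; the robot and the scene stay as the last step left them, time stands still between calls to the robot, and variables do not carry over. Pictures are saved under pics/ and viewed, at most 13 in all, crops included, and the job is handed in when it is done.

Besides the shell and the picture viewer there is one more tool, called in YAML: its name, and indented under it one key for each argument. step_arm: Moves the arm, as the interface text tells. Shifts and turns lie within -1 to 1; 1 stands for 0.3 m of shift or 90 degrees of turn. Its arguments: {"type":"object","properties":{"moves":{"type":"array"},"claw":{"type":"number"},"newtons":{"type":"number"}},"required":["moves"]}

```bash
mkdir -p pics; ls; python3 - <<'E'
from workcell import bot
import cv2,numpy as np
for n in("scene","top"):
    d=bot.read_camera(n); cv2.imwrite(f"pics/{n}0.png",d["frame"][:,:,::-1])
    print(n,d["fov_y"],d["cx"],d["cy"],d["rvec"],d["tvec"],[k for k in d])
s=bot.observe();print(s)
E
```

```text
pics
scene 52.94056965698827 255.79278546439465 195.6039617273109 [ 2.18197809  0.53493793 -0.27317104] [-0.51986321 -0.12206526  1.33838698] ['frame', 'fov_y', 'cx', 'cy', 'rvec', 'tvec']
top 45.0654696879292 263.8220470934587 196.75347562711443 [ 2.20448993 -2.17162355  0.12243318] [0.02798226 0.56708742 1.24409465] ['frame', 'fov_y', 'cx', 'cy', 'rvec', 'tvec']
{'time_s': 0.1, 'joint_pos': array([-1.22218145,  0.33384109,  0.03988591,  1.46617048, -0.01340645,
        1.343315  , -0.05851593]), 'joint_velocities': array([-0.00010101, -0.00226066,  0.00103106, -0.00225128, -0.00137762,
        0.00046997, -0.00071962]), 'tau': array([ 4.42859251e-03, -6.60017467e+01,  1.37041166e+00, -4.06475401e+01,
        1.70781102e-02,  8.91126925e-03, -1.28004939e-05]), 'tcp_pos': array([0.28129695, 0.58552203, 0.23051588]), 'orientation': array([-3.14012796e+00,  9.57341723e-05,  2.69373310e+00]), 'ft_force': array([ 0.72784164, -0.32212525, -0.86171087]), 'wrist_torque': array([ 0.01511822, -0.00777491,  0.00135766]), 'grip_force': 0.0, 'grip_width': 0.08554837858744534}
```

View pics/top0.png

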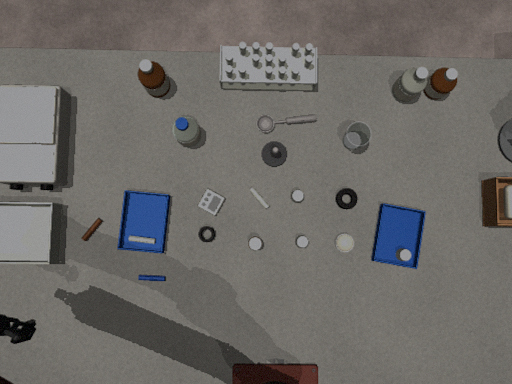

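View pics/scene0.png

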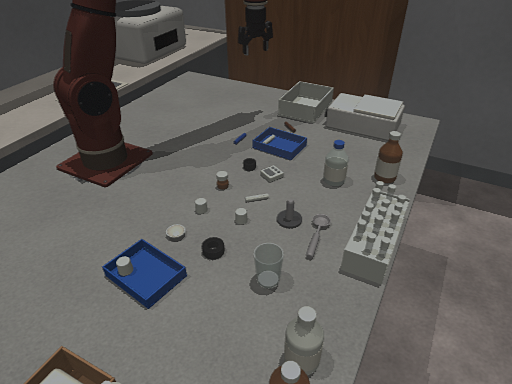

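The top view shows these things (column, row):
- **White bar:** (260,198). Look-alikes are the blue bar (152,278), the brown bar (92,229) and the kept bar (142,240).
- **Stoppers:** (298,196) and (302,242). Look-alikes are the jar's white lid (256,243, amber in the scene view at 222,180), the dish (345,243) and the kept stopper (405,255).
- **Rings:** wide (346,198), narrow (207,234).
- **Post:** (274,154).
- **Trays:** bar tray (145,222), stopper tray (398,236).

I'll measure these and check the choice in one crop.

```bash
cat > h.py <<'E'
from workcell import bot
import cv2,numpy as np
def cam(n):
    s=bot.observe(); d=bot.read_camera(n); f=192/np.tan(np.radians(d["fov_y"])/2)
    K=np.array([[f,0,d["cx"]],[0,f,d["cy"]],[0,0,1]])
    if n=="wrist":
        r,p,y=s["orientation"]; c,si=np.cos,np.sin
        Rx=cv2.Rodrigues(np.array([r,0,0.]))[0];Ry=cv2.Rodrigues(np.array([0,p,0.]))[0];Rz=cv2.Rodrigues(np.array([0,0,y]))[0]
        T=np.eye(4);T[:3,:3]=Rz@Ry@Rx;T[:3,3]=s["tcp_pos"];T=T@d["T_tool_cam"]
        R=T[:3,:3].T;t=-R@T[:3,3]
    else: R=cv2.Rodrigues(d["rvec"])[0];t=np.array(d["tvec"])
    return d["frame"],K,R,t.reshape(3)
def ray(c,uv,z):
    _,K,R,t=c; o=-R.T@t; d=R.T@np.linalg.solve(K,[uv[0],uv[1],1]); return o+d*(z-o[2])/d[2]
def proj(c,P):
    _,K,R,t=c; p=K@(R@np.array(P)+t); return p[:2]/p[2]
def blobs(m,mn=15):
    n,l,st,ce=cv2.connectedComponentsWithStats(m.astype(np.uint8))
    return [(l==i,st[i],ce[i]) for i in range(1,n) if st[i,4]>=mn]
E
python3 - <<'E'
from h import *
c=cam("top");f=c[0];hsv=cv2.cvtColor(f,cv2.COLOR_RGB2HSV)
cv2.imwrite("pics/crop1.png",cv2.resize(f[130:280,110:440],None,fx=2.4,fy=2.4,interpolation=cv2.INTER_CUBIC)[:,:,::-1])
w=(hsv[...,2]>125)&(hsv[...,1]<70)
w[:130]=0;w[290:]=0;w[:,:110]=0;w[:,440:]=0
def rep(n,m,z):
  for b,st,ce in blobs(m):
    r=cv2.minAreaRect(np.argwhere(b)[:,::-1].astype(np.float32))
    pts=np.array([ray(c,q,z)[:2] for q in cv2.boxPoints(r)])
    e1=pts[1]-pts[0];e2=pts[2]-pts[1]; L=e1 if np.linalg.norm(e1)>np.linalg.norm(e2) else e2
    print(n,ce.round(1),st[4],"xy",ray(c,ce,z)[:2].round(4),"size",np.linalg.norm(e1).round(3),np.linalg.norm(e2).round(3),"ang",np.degrees(np.arctan2(L[1],L[0])).round(1)%180)
rep("white",w,.034)
bl=(hsv[...,0]>105)&(hsv[...,0]<130)&(hsv[...,1]>120);bl[:170]=0
bl=cv2.morphologyEx(bl.astype(np.uint8),cv2.MORPH_CLOSE,np.ones((5,5)))
rep("blue",bl,.032)
k=(hsv[...,2]<45);k[:180]=0;k[260:]=0;k[:,:190]=0;k[:,370:]=0
rep("black",k,.024)
E
```

```text
white [209.4 201. ] 245 xy [0.5518 0.184 ] size 0.053 0.054 ang 61.8
white [258.7 197.4] 106 xy [0.5637 0.0508] size 0.013 0.067 ang 42.0
white [297.4 195.1] 100 xy [ 0.5719 -0.0548] size 0.027 0.03 ang 90.9
white [344.8 242.7] 271 xy [ 0.4444 -0.1843] size 0.048 0.049 ang 90.8
white [141.1 239.4] 107 xy [0.4456 0.3642] size 0.012 0.066 ang 83.2
white [254.6 243.2] 123 xy [0.4397 0.0599] size 0.03 0.032 ang 0.8000000000000114
white [302.1 241.2] 98 xy [ 0.4468 -0.0685] size 0.027 0.03 ang 90.8
white [405.2 254.5] 101 xy [ 0.4147 -0.3488] size 0.027 0.03 ang 179.2
blue [143.7 220.5] 2576 xy [0.4966 0.3595] size 0.16 0.126 ang 175.8
blue [398.  234.4] 2505 xy [ 0.469  -0.3306] size 0.16 0.127 ang 170.1
blue [151.5 277.7] 126 xy [0.3445 0.3334] size 0.013 0.067 ang 87.3
blue [  3.6 318. ] 15 xy [0.2352 0.7161] size 0.007 0.024 ang 76.8
blue [ 15.  322.9] 36 xy [0.2228 0.6858] size 0.017 0.022 ang 29.5
blue [ 27.1 330.9] 93 xy [0.2025 0.653 ] size 0.039 0.031 ang 133.2
blue [  3.2 327.3] 51 xy [0.2113 0.7155] size 0.023 0.023 ang 90.5
black [346.1 198.5] 270 xy [ 0.5655 -0.1903] size 0.055 0.053 ang 90.9
black [206.5 233.9] 113 xy [0.463  0.1906] size 0.041 0.038 ang 90.8
```

View pics/crop1.png

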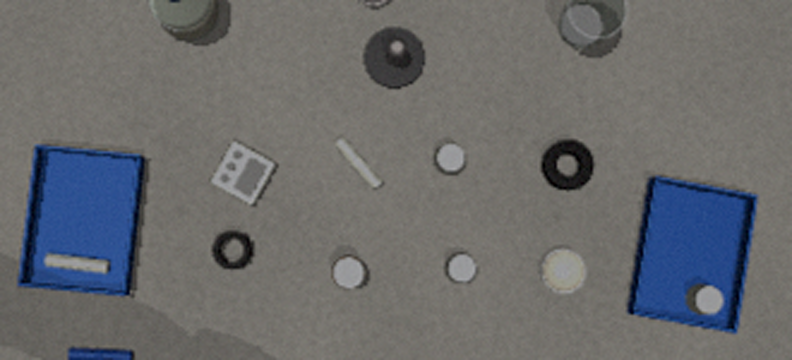

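The crop confirms the choice: white bar at crop (358,163), plain stoppers at (451,157) and (461,267), and the larger jar lid at (349,271), which I'll leave. Next I'll measure the post, ring and bar centres at their proper heights and check them in the scene view.

```bash
python3 - <<'E'
from h import *
c=cam("top");f=c[0];g=f.max(2).astype(int)
bgx=np.median(g[140:260,200:380]);print("bg",bgx)
roi=(slice(138,170),slice(258,292))
m=np.zeros(g.shape,bool);m[roi]=(g[roi]<bgx*0.68)
for b,st,ce in blobs(m,60):
    cn,_=cv2.findContours(b.astype(np.uint8),0,1);e=cv2.fitEllipse(max(cn,key=len));print("post",st,e,ray(c,e[0],.008).round(4))
for n,(x,y) in dict(wide=(346,198),narrow=(207,234)).items():
    m=np.zeros(g.shape,np.uint8);R=20;s=(slice(y-R,y+R),slice(x-R,x+R));m[s]=g[s]<bgx*.55
    b=max(blobs(m),key=lambda q:q[1][4])[0].astype(np.uint8)
    cs,h=cv2.findContours(b,cv2.RETR_CCOMP,cv2.CHAIN_APPROX_NONE)
    for k in cs:
        if len(k)>5: e=cv2.fitEllipse(k);print(n,e,"z24",ray(c,e[0],.024).round(4),"z12",ray(c,e[0],.012).round(4))
print("bar",ray(c,(258.7,197.4),.014),"jar",ray(c,(254.6,243.2),.048))
sc=cam("scene");
for n,P in dict(bar=(.563,.051,.014),st1=(.572,-.055,.034),st2=(.447,-.0685,.034),wide=(.565,-.19,.024),post=(*ray(c,(274,155),.008)[:2],.07)).items(): print(n,proj(sc,P).round(0))
E
```

```text
bg 117.0
post [262 141  25  26 481] ((273.97113037109375, 153.69863891601562), (24.32267951965332, 24.572429656982422), 1.1226530075073242) [0.6896 0.0094 0.008 ]
wide ((346.0472717285156, 198.3352508544922), (20.397493362426758, 20.628971099853516), 73.64674377441406) z24 [ 0.5659 -0.19    0.024 ] z12 [ 0.567  -0.1925  0.012 ]
wide ((345.7164611816406, 198.3314666748047), (9.152762413024902, 10.018856048583984), 118.52635192871094) z24 [ 0.5659 -0.1891  0.024 ] z12 [ 0.567  -0.1915  0.012 ]
narrow ((206.9002685546875, 233.7417755126953), (15.314303398132324, 16.42601776123047), 103.00469207763672) z24 [0.4634 0.1896 0.024 ] z12 [0.4634 0.1908 0.012 ]
narrow ((207.07980346679688, 233.78121948242188), (9.34410572052002, 10.877792358398438), 29.604511260986328) z24 [0.4633 0.1891 0.024 ] z12 [0.4633 0.1903 0.012 ]
bar [0.56550013 0.05037738 0.014     ] jar [0.43988257 0.05990742 0.048     ]
bar [256. 195.]
st1 [241. 211.]
st2 [201. 200.]
wide [213. 243.]
post [289. 199.]
```

step_arm:
  moves: [0, 0, 0, 0.35, 0, 0, 0, 0.7, 0, 0, 0, 0.7, 0, 0, 0, 0.7, 0, 0, 0, 0.7, 0, 0, 0, 0.7, 0, 0, 0, 0.7, 0, 0, 0, 0.7]
  claw: -0.2
  newtons: 40

```text
time_s: 1.05
tcp_pos: [0.2813, 0.5858, 0.2311]
orientation: [-3.141, 0.0, 1.589]
ft_force: [-0.1, 0.5, 0.6]
grip_width: 0.0515
grip_force: 0.0
```

step_arm:
  moves: [-0.1, 0.05, 0, 0, -0.25, 0.12, 0, 0, -0.4, 0.2, 0, 0, -0.55, 0.27, 0, 0, -0.7, 0.35, 0, 0, -0.8, 0.4, 0, 0, -0.9, 0.45, 0, 0, -0.9, 0.45, 0, 0]

```text
time_s: 1.85
tcp_pos: [0.4256, 0.3142, 0.2318]
orientation: [3.141, 0.001, 1.587]
ft_force: [0.1, -0.4, 0.2]
grip_width: 0.0514
grip_force: 0.0
```

step_arm:
  moves: [-0.1, 0.05, 0.05, 0.07, -0.25, 0.12, 0.1, 0.15, -0.4, 0.2, 0.15, 0.24, -0.55, 0.27, 0.2, 0.32, -0.7, 0.35, 0.25, 0.4, -0.8, 0.4, 0.3, 0.48, -0.906, 0.457, 0.33, 0.55, -0.906, 0.457, 0.33, 0.55]

```text
time_s: 2.65
tcp_pos: [0.567, 0.0452, 0.1311]
orientation: [3.14, 0.003, 0.72]
ft_force: [0.3, -0.2, -0.6]
grip_width: 0.0512
grip_force: 0.0
```

```bash
cat >> h.py <<'E'
def go(xy,z,yaw):
    s=bot.observe();p=s["tcp_pos"];y=s["orientation"][2];d=np.array(xy)-p[:2]
    t=np.degrees(y)-yaw; t=(t+90)%180-90
    print("t",s["time_s"],"move",np.round([(d@[np.cos(y),np.sin(y)])/.3,(d@[np.sin(y),-np.cos(y)])/.3,(p[2]-z)/.3,t/90],3),"tcp",p.round(4),"yaw",np.degrees(y).round(1))
E
python3 - <<'E'
from h import *
go((.5655,.0504),.003,42)
w=cam("wrist");cv2.imwrite("pics/w1.png",w[0][:,:,::-1])
hsv=cv2.cvtColor(w[0],cv2.COLOR_RGB2HSV);m=(hsv[...,2]>140)&(hsv[...,1]<60)
for b,st,ce in blobs(m,300):
    r=cv2.minAreaRect(np.argwhere(b)[:,::-1].astype(np.float32));pts=np.array([ray(w,q,.014)[:2] for q in cv2.boxPoints(r)]);print(st,ce.round(),pts.mean(0).round(4),np.linalg.norm(np.diff(pts,axis=0),axis=1).round(3),np.degrees(np.arctan2(*(pts[1]-pts[0])[::-1])).round(1))
E
```

```text
t 2.65 move [ 0.008 -0.016  0.427 -0.008] tcp [0.567  0.0452 0.1311] yaw 41.2
[    0     0   512   350 93290] [274. 132.] [0.5529 0.0341] [0.356 0.306 0.49 ] -48.7
[312   0  50  49 713] [339.  15.] [0.6913 0.0791] [0.034 0.031 0.035] -48.7
[431  85  21  22 345] [441.  96.] [ 0.7089 -0.0149] [0.015 0.015 0.015] -0.3
[   0  213  154  131 6423] [ 74. 271.] [0.3927 0.1173] [0.163 0.085 0.179] -26.5
[350 248  24  27 362] [363. 259.] [ 0.5762 -0.0707] [0.013 0.031 0.013] -13.3
[295 323  33  30 415] [315. 339.] [ 0.4841 -0.1021] [0.038 0.023 0.039] -6.6
[105 354  34  30 650] [126. 372.] [0.3363 0.0193] [0.032 0.036 0.033] -48.8
[380 354  33  30 646] [392. 372.] [ 0.5134 -0.1828] [0.036 0.031 0.036] 47.4
```

View pics/w1.png

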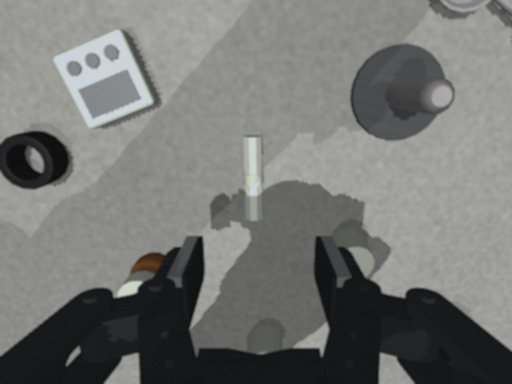

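The wrist view shows the bar upright at column 254, rows 135–220, the post base near (398,92) with its pin tip at (437,95), and the narrow ring at (33,160). I'll cast these against the top-view values.

```bash
python3 - <<'E'
from h import *
w=cam("wrist")
for n,u,z in(("bar top end",(253.5,136),.014),("bar low end",(253.5,220),.014),("bar mid",(253.5,178),.014),("base",(398,92),.008),("pin",(437,95),.07)): print(n,ray(w,u,z).round(4))
print(bot.observe()["orientation"])
E
```

```text
bar top end [0.592  0.0747 0.014 ]
bar low end [0.5391 0.0281 0.014 ]
bar mid [0.5666 0.0523 0.014 ]
base [0.6905 0.0135 0.008 ]
pin [0.6888 0.0142 0.07  ]
[-3.14148698e+00  1.01968797e-03  7.29414292e-01]
```

step_arm:
  moves: [0, 0, 0.1, 0, 0, 0, 0.2, 0, 0, 0, 0.3, 0, 0, 0, 0.38, 0, 0, 0, 0.42, 0, 0, 0, 0.42, 0, 0, 0, 0.42, 0]

```text
time_s: 3.45
tcp_pos: [0.5667, 0.0514, 0.0073]
orientation: [3.141, -0.001, 0.731]
ft_force: [0.6, -0.1, 0.7]
grip_width: 0.0513
grip_force: 0.0
```

step_arm:
  moves: [0, 0, 0.005, 0, 0, 0, 0.005, 0, 0, 0, 0.005, 0, 0, 0, 0.005, 0, 0, 0, 0.005, 0]
  claw: 1

```text
time_s: 3.95
tcp_pos: [0.5667, 0.0508, 0.0057]
orientation: [3.141, -0.001, 0.73]
ft_force: [-2.6, -1.3, 5.8]
grip_width: 0.0129
grip_force: 39.7
```

step_arm:
  moves: [0, 0, -0.1, 0, 0, 0, -0.25, 0, 0, 0, -0.41, 0, 0, 0, -0.41, 0]

```text
time_s: 4.35
tcp_pos: [0.5699, 0.0505, 0.1345]
orientation: [3.137, -0.009, 0.729]
ft_force: [1.1, -0.1, -0.3]
grip_width: 0.0124
grip_force: 39.2
```

step_arm:
  moves: [0.07, -0.1, 0, -0.06, 0.15, -0.23, 0, -0.13, 0.23, -0.35, 0, -0.2, 0.32, -0.48, 0, -0.27, 0.4, -0.61, 0, -0.34, 0.49, -0.74, 0, -0.42, 0.57, -0.863, 0, -0.49, 0.57, -0.863, 0, -0.49]

```text
time_s: 5.15
tcp_pos: [0.5174, 0.3655, 0.1273]
orientation: [-3.14, -0.003, 1.513]
ft_force: [0.2, 0.4, -1.3]
grip_width: 0.0123
grip_force: 39.2
```

```bash
python3 - <<'E'
from h import *
w=cam("wrist");c=cam("top");go((.5215,.3577),.012,85.8);print(bot.observe()["grip_width"])
a=cv2.resize(c[0][170:290,60:240],(480,320));cv2.imwrite("pics/w2.png",np.hstack([cv2.resize(w[0],(427,320)),a[:,:370]])[:,:,::-1])
E
```

```text
t 5.25 move [-0.002  0.005  0.385  0.003] tcp [0.5202 0.3585 0.1274] yaw 86.0
0.012259079846740522
```

View pics/w2.png

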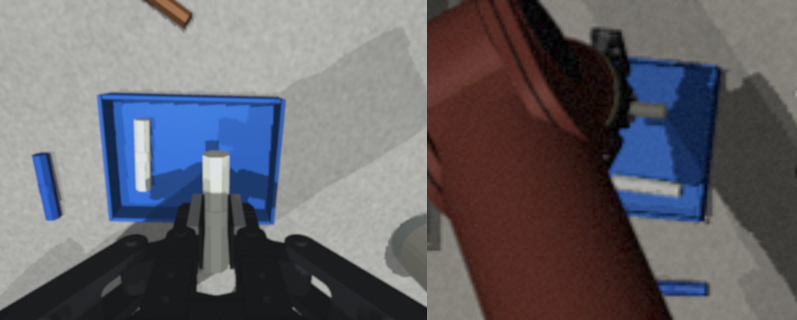

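Both panels show the bar held lengthwise over the tray, clear of the kept bar. I'll lower and release it.

step_arm:
  moves: [0, 0, 0.1, 0, 0, 0, 0.2, 0, 0, 0, 0.3, 0, 0, 0, 0.36, 0, 0, 0, 0.385, 0, 0, 0, 0.385, 0, 0, 0, 0.385, 0]

```text
time_s: 5.95
tcp_pos: [0.5218, 0.3572, 0.0135]
orientation: [3.14, -0.001, 1.499]
ft_force: [-0.4, 1.0, -0.4]
grip_width: 0.0126
grip_force: 39.2
```

step_arm:
  moves: [0, 0, 0, 0, 0, 0, 0, 0, 0, 0, 0, 0, 0, 0, -0.1, 0, 0, 0, -0.25, 0, 0, 0, -0.4, 0, 0, 0, -0.4, 0]
  claw: 0.2

```text
time_s: 6.65
tcp_pos: [0.5241, 0.3595, 0.1396]
orientation: [3.134, -0.008, 1.5]
ft_force: [-1.0, 0.6, 0.6]
grip_width: 0.0342
grip_force: 0.0
```

step_arm:
  moves: [-0.08, 0.015, 0, 0, -0.2, 0.04, 0, 0, -0.35, 0.07, 0, 0, -0.5, 0.1, 0, 0, -0.62, 0.12, 0, 0, -0.68, 0.135, 0, 0]
  claw: -0.3

```text
time_s: 7.25
tcp_pos: [0.5471, 0.1469, 0.1325]
orientation: [3.141, 0.001, 1.496]
ft_force: [-0.5, 0.7, 0.4]
grip_width: 0.0556
grip_force: 0.0
```

step_arm:
  moves: [-0.12, 0.02, 0, -0.01, -0.27, 0.05, 0, -0.03, -0.4, 0.08, 0, -0.05, -0.52, 0.1, 0, -0.05, -0.62, 0.12, 0, -0.05, -0.68, 0.135, 0, -0.05, -0.68, 0.135, 0, -0.05, -0.68, 0.135, 0, -0.05]

```text
time_s: 8.05
tcp_pos: [0.5727, -0.055, 0.1322]
orientation: [-3.141, -0.0, 1.578]
ft_force: [-0.1, 0.6, -0.5]
grip_width: 0.056
grip_force: 0.0
```

```bash
python3 - <<'E'
from h import *
w=cam("wrist");c=cam("top");go((.572,-.055),.005,90)
f=w[0];cv2.imwrite("pics/w3.png",np.hstack([cv2.resize(f,(480,360)),cv2.resize(c[0][170:290,110:210],(300,360))])[:,:,::-1])
E
```

```text
t 8.15 move [-0.004 -0.002  0.424  0.006] tcp [ 0.5727 -0.0537  0.1322] yaw 90.5
```

View pics/w3.png

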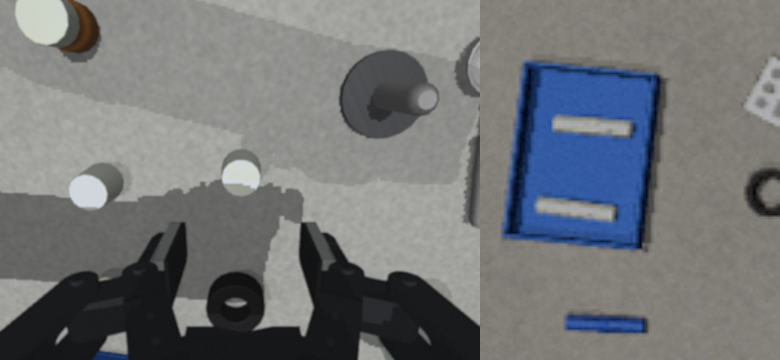

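The bar now lies in its tray beside the kept one. In the wrist panel, stopper_a is at panel (241,173), stopper_b at (89,191), the post base at (384,94), the pin tip at (428,98) and the wide ring at (236,300).

```bash
python3 - <<'E'
from h import *
w=cam("wrist");s=512/480
for n,u,z in(("sa",(241,174),.034),("sb",(89,191),.034),("base",(384.5,94),.008),("pin",(428,98),.07),("wide hole",(236.5,302),.024)): print(n,ray(w,np.array(u)*s,z).round(4))
hsv=cv2.cvtColor(w[0],cv2.COLOR_RGB2HSV);m=(hsv[...,2]>175)&(hsv[...,1]<60);m[230:]=0
for b,st,ce in blobs(m,200):
    if st[4]<3000:print(st,ce.round(1),ray(w,ce,.034).round(4))
E
```

```text
sa [ 0.5718 -0.052   0.034 ]
sb [ 0.4474 -0.0678  0.034 ]
base [0.6899 0.0107 0.008 ]
pin [0.6907 0.0104 0.07  ]
wide hole [ 0.5686 -0.1827  0.024 ]
[  17    0   56   49 2265] [44.8 21.9] [0.4312 0.0587 0.034 ]
[237 173  40  29 844] [257.7 186.3] [ 0.5722 -0.0525  0.034 ]
[  73  188   41   35 1134] [ 93.1 205.4] [ 0.4459 -0.0692  0.034 ]
```

step_arm:
  moves: [0, 0, 0.1, 0, 0, 0, 0.2, 0, 0, 0, 0.3, 0, 0, 0, 0.38, 0, 0, 0, 0.42, 0, 0, 0, 0.42, 0, 0, 0, 0.42, 0]

```text
time_s: 8.9
tcp_pos: [0.5734, -0.0549, 0.0072]
orientation: [3.141, 0.0, 1.579]
ft_force: [0.4, -0.6, 0.4]
grip_width: 0.0553
grip_force: 0.0
```

step_arm:
  moves: [0, 0, 0, 0, 0, 0, 0, 0, 0, 0, 0, 0, 0, 0, 0, 0]
  claw: 1

```text
time_s: 9.3
tcp_pos: [0.5738, -0.0551, 0.008]
orientation: [3.139, -0.001, 1.579]
ft_force: [-2.5, 0.1, 6.7]
grip_width: 0.0328
grip_force: 39.4
```

step_arm:
  moves: [0, 0, -0.1, 0, 0, 0, -0.25, 0, 0, 0, -0.41, 0, 0, 0, -0.41, 0]

```text
time_s: 9.7
tcp_pos: [0.5768, -0.0559, 0.1367]
orientation: [3.13, -0.001, 1.578]
ft_force: [0.6, -0.0, -0.3]
grip_width: 0.0325
grip_force: 40.3
```

step_arm:
  moves: [-0.1, -0.03, 0, 0.02, -0.25, -0.08, 0, 0.05, -0.4, -0.12, 0, 0.08, -0.55, -0.17, 0, 0.11, -0.7, -0.21, 0, 0.115, -0.85, -0.26, 0, 0.115, -1, -0.305, 0, 0.115, -1, -0.305, 0, 0.115]

```text
time_s: 10.5
tcp_pos: [0.4794, -0.3636, 0.1306]
orientation: [3.141, 0.004, 1.388]
ft_force: [-0.6, 0.0, 0.1]
grip_width: 0.0322
grip_force: 40.3
```

```bash
python3 - <<'E'
from h import *
go((.484,-.3545),.014,80);print(bot.observe()["grip_width"])
E
```

```text
t 10.5 move [ 0.033  0.01   0.389 -0.005] tcp [ 0.4794 -0.3636  0.1306] yaw 79.5
0.032198371003559906
```

step_arm:
  moves: [0, 0, 0.08, 0, 0, 0, 0.18, 0, 0, 0, 0.28, 0, 0, 0, 0.35, 0, 0, 0, 0.385, 0, 0, 0, 0.385, 0, 0, 0, 0.385, 0]

```text
time_s: 11.2
tcp_pos: [0.484, -0.3562, 0.0146]
orientation: [3.141, 0.0, 1.398]
ft_force: [-0.9, -0.2, 0.1]
grip_width: 0.0327
grip_force: 42.3
```

step_arm:
  moves: [0, 0, 0, 0, 0, 0, 0, 0, 0, 0, 0, 0, 0, 0, -0.1, 0, 0, 0, -0.25, 0, 0, 0, -0.4, 0, 0, 0, -0.4, 0]
  claw: -0.15

```text
time_s: 11.9
tcp_pos: [0.4861, -0.3584, 0.1402]
orientation: [3.133, 0.003, 1.397]
ft_force: [1.1, -0.7, -0.8]
grip_width: 0.0493
grip_force: 0.0
```

step_arm:
  moves: [0.1, -0.03, 0, -0.02, 0.23, -0.07, 0, -0.05, 0.37, -0.11, 0, -0.08, 0.52, -0.16, 0, -0.11, 0.66, -0.2, 0, -0.115, 0.8, -0.25, 0, -0.115, 0.916, -0.287, 0, -0.115, 0.916, -0.287, 0, -0.115]
  claw: -0.3

```text
time_s: 12.7
tcp_pos: [0.4455, -0.0654, 0.1338]
orientation: [3.142, -0.002, 1.585]
ft_force: [0.2, 0.4, 0.0]
grip_width: 0.0555
grip_force: 0.0
```

```bash
python3 - <<'E'
from h import *
w=cam("wrist");c=cam("top");
hsv=cv2.cvtColor(w[0],cv2.COLOR_RGB2HSV);m=(hsv[...,2]>150)&(hsv[...,1]<60);m[230:]=0
for b,st,ce in blobs(m,200):
    if st[4]<3000:print(st,ce.round(1),ray(w,ce,.034).round(4))
hsv=cv2.cvtColor(c[0],cv2.COLOR_RGB2HSV);m=(hsv[...,2]>110)&(hsv[...,1]<70);m[:190]=0;m[280:]=0;m[:,:370]=0;m[:,430:]=0
for b,st,ce in blobs(m,20): print("top",ce.round(1),st[4],ray(c,ce,.038).round(4))
go((.4465,-.069),.006,90)
E
```

```text
[239 174  42  31 872] [260.2 188.5] [ 0.447  -0.0662  0.034 ]
top [401.4 233.9] 2561 [ 0.4702 -0.338   0.038 ]
top [408.  228.4] 105 [ 0.4853 -0.3561  0.038 ]
top [405.1 254.6] 106 [ 0.4147 -0.3472  0.038 ]
t 12.8 move [0.002 0.002 0.427 0.006] tcp [ 0.4461 -0.0697  0.134 ] yaw 90.6
```

step_arm:
  moves: [0, 0, 0.1, 0, 0, 0, 0.2, 0, 0, 0, 0.3, 0, 0, 0, 0.38, 0, 0, 0, 0.425, 0, 0, 0, 0.425, 0, 0, 0, 0.425, 0]

```text
time_s: 13.5
tcp_pos: [0.4462, -0.0715, 0.0066]
orientation: [-3.141, 0.001, 1.577]
ft_force: [0.5, 0.6, 0.7]
grip_width: 0.0557
grip_force: 0.0
```

step_arm:
  moves: [0, 0, 0, 0, 0, 0, 0, 0, 0, 0, 0, 0, 0, 0, 0, 0]
  claw: 1

```text
time_s: 13.9
tcp_pos: [0.4469, -0.0707, 0.0076]
orientation: [3.14, -0.0, 1.578]
ft_force: [-2.1, -1.6, 6.1]
grip_width: 0.0324
grip_force: 39.3
```

step_arm:
  moves: [0, 0, -0.1, 0, 0, 0, -0.25, 0, 0, 0, -0.41, 0, 0, 0, -0.41, 0]

```text
time_s: 14.3
tcp_pos: [0.4499, -0.0707, 0.1358]
orientation: [3.131, -0.002, 1.578]
ft_force: [-0.4, 0.2, -0.8]
grip_width: 0.0323
grip_force: 40.4
```

step_arm:
  moves: [-0.1, 0.02, 0, 0.02, -0.25, 0.05, 0, 0.05, -0.4, 0.08, 0, 0.08, -0.55, 0.11, 0, 0.11, -0.7, 0.14, 0, 0.115, -0.783, 0.15, 0, 0.115, -0.783, 0.15, 0, 0.115, -0.783, 0.15, 0, 0.115]

```text
time_s: 15.1
tcp_pos: [0.4926, -0.3052, 0.1294]
orientation: [-3.141, 0.0, 1.397]
ft_force: [0.1, 0.5, -1.6]
grip_width: 0.0324
grip_force: 40.4
```

```bash
python3 - <<'E'
from h import *
go((.4929,-.3043),.014,80);print(bot.observe()["grip_width"])
E
```

```text
t 15.1 move [0.003 0.001 0.385 0.   ] tcp [ 0.4926 -0.3052  0.1294] yaw 80.0
0.03241663285543076
```

step_arm:
  moves: [0, 0, 0.08, 0, 0, 0, 0.18, 0, 0, 0, 0.28, 0, 0, 0, 0.35, 0, 0, 0, 0.385, 0, 0, 0, 0.385, 0, 0, 0, 0.385, 0]

```text
time_s: 15.8
tcp_pos: [0.4936, -0.3049, 0.0146]
orientation: [3.14, 0.001, 1.399]
ft_force: [2.3, -6.0, -1.4]
grip_width: 0.0327
grip_force: 54.6
```

step_arm:
  moves: [0, 0, 0, 0, 0, 0, 0, 0, 0, 0, 0, 0, 0, 0, -0.1, 0, 0, 0, -0.25, 0, 0, 0, -0.4, 0, 0, 0, -0.4, 0]
  claw: -0.15

```text
time_s: 16.5
tcp_pos: [0.4956, -0.3064, 0.1397]
orientation: [3.133, 0.001, 1.398]
ft_force: [0.9, -0.6, -0.3]
grip_width: 0.0488
grip_force: 0.0
```

step_arm:
  moves: [0.1, 0.04, 0, -0.02, 0.2, 0.08, 0, -0.05, 0.3, 0.13, 0, -0.08, 0.418, 0.175, 0, -0.115, 0.418, 0.175, 0, -0.115, 0.418, 0.175, 0, -0.115, 0.418, 0.175, 0, -0.115]
  claw: -0.75

```text
time_s: 17.2
tcp_pos: [0.5654, -0.1912, 0.1337]
orientation: [-3.141, 0.0, 1.577]
ft_force: [-0.2, 0.1, 0.5]
grip_width: 0.0747
grip_force: 0.0
```

```bash
python3 - <<'E'
from h import *
w=cam("wrist");c=cam("top");
go((.566,-.190),.002,90)
f=w[0];cv2.imwrite("pics/w4.png",np.hstack([cv2.resize(f,(480,360)),cv2.resize(c[0][185:285,360:440],(288,360))])[:,:,::-1])
g=f.max(2);m=(g<60);m[250:]=0
for b,st,ce in blobs(m,800):
    cs,_=cv2.findContours(b.astype(np.uint8),cv2.RETR_CCOMP,cv2.CHAIN_APPROX_NONE)
    for k in cs:
        if len(k)>40:
            e=cv2.fitEllipse(k);print(np.round(e[0],1),np.round(e[1],1),ray(w,e[0],.024).round(4),ray(w,e[0],.012).round(4))
E
```

```text
t 17.3 move [0.005 0.002 0.44  0.004] tcp [ 0.5654 -0.1916  0.1339] yaw 90.3
[260.  183.5] [68.8 71.5] [ 0.5667 -0.1912  0.024 ] [ 0.5668 -0.1946  0.012 ]
[259.9 181.6] [27.4 34.5] [ 0.5666 -0.1896  0.024 ] [ 0.5667 -0.193   0.012 ]
```

View pics/w4.png

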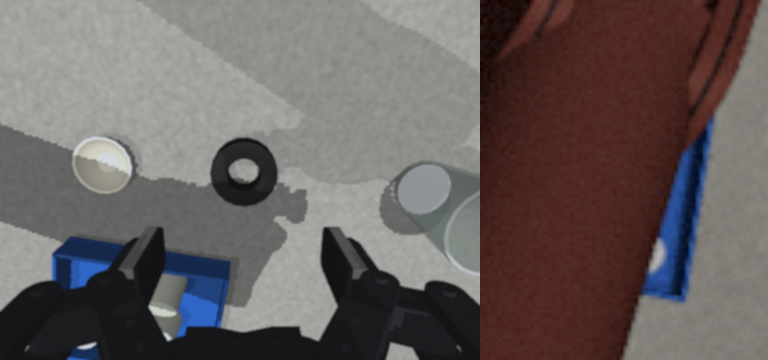

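The wrist panel shows the wide ring centred at (245,172), lined up between the fingers. The dish is at (102,165) and the beaker at (424,190), both clear. I'll grasp the ring.

step_arm:
  moves: [0.003, 0.003, 0.1, 0, 0.003, 0.003, 0.2, 0, 0.003, 0.003, 0.3, 0, 0.003, 0.003, 0.38, 0, 0.003, 0.003, 0.43, 0, 0.003, 0.003, 0.43, 0, 0.003, 0.003, 0.43, 0]

```text
time_s: 18.0
tcp_pos: [0.5673, -0.1902, 0.0056]
orientation: [3.141, 0.0, 1.578]
ft_force: [-0.8, 0.9, 0.4]
grip_width: 0.0746
grip_force: 0.0
```

step_arm:
  moves: [0, 0, 0, 0, 0, 0, 0, 0, 0, 0, 0, 0, 0, 0, 0, 0, 0, 0, 0, 0]
  claw: 1
  newtons: 50

```text
time_s: 18.5
tcp_pos: [0.5679, -0.19, 0.0069]
orientation: [3.139, 0.0, 1.578]
ft_force: [-4.0, 0.6, 9.3]
grip_width: 0.0561
grip_force: 51.3
```

step_arm:
  moves: [0, 0, -0.1, 0, 0, 0, -0.25, 0, 0, 0, -0.4, 0, 0, 0, -0.43, 0, 0, 0, -0.43, 0, 0, 0, -0.43, 0]

```text
time_s: 19.1
tcp_pos: [0.5665, -0.189, 0.133]
orientation: [-3.141, -0.001, 1.579]
ft_force: [-0.5, -0.1, -3.0]
grip_width: 0.0564
grip_force: 54.9
```

```bash
python3 - <<'E'
from h import *
go((.690,-.02),.13,90)
E
```

```text
t 19.1 move [0.56  0.416 0.01  0.005] tcp [ 0.5665 -0.189   0.133 ] yaw 90.5
```

step_arm:
  moves: [0.1, 0.06, 0, 0, 0.2, 0.14, 0, 0, 0.3, 0.22, 0, 0, 0.42, 0.3, 0, 0, 0.52, 0.38, 0, 0, 0.56, 0.416, 0, 0, 0.56, 0.416, 0, 0, 0.56, 0.416, 0, 0]

```text
time_s: 19.9
tcp_pos: [0.6894, -0.0216, 0.132]
orientation: [-3.139, 0.001, 1.578]
ft_force: [0.3, -0.3, -2.5]
grip_width: 0.0562
grip_force: 54.9
```

```bash
python3 - <<'E'
from h import *
w=cam("wrist");go((.690,.0105),.13,90)
cv2.imwrite("pics/w5.png",w[0][:,:,::-1])
g=w[0].max(2);m=(g<95);m[260:]=0
for b,st,ce in blobs(m,500): print(st,ce.round(1))
print(proj(w,(.69,.0105,.008)),proj(w,(.69,.0105,.07)))
E
```

```text
t 19.95 move [0.11  0.003 0.009 0.004] tcp [ 0.6893 -0.0224  0.1326] yaw 90.3
[474  56  32 143 516] [489.3 128. ]
[238 131  50  55 953] [261.8 163.2]
[ 181  195  157   65 6296] [258.5 231.1]
[259.879389   140.02072706] [259.89969449 155.21056502]
```

View pics/w5.png

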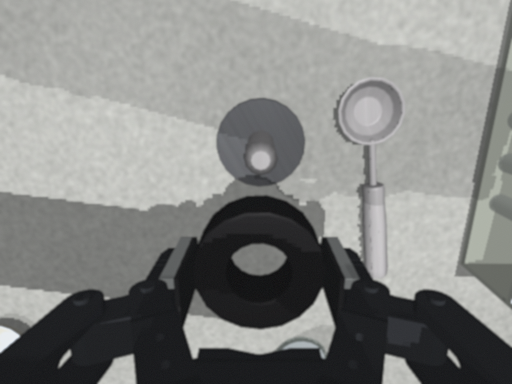

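The picture shows the post base centred near (261,141.5), the pin tip near (261,159) and the held ring's hole near (259,257). I'll fit these.

```bash
python3 - <<'E'
from h import *
w=cam("wrist");g=w[0].max(2).astype(int);z0=bot.observe()["tcp_pos"][2]-.0068
p=np.zeros(g.shape,bool);p[145:178,240:282]=g[145:178,240:282]>135
for b,st,ce in blobs(p,60): print("tip",st,ce.round(1),ray(w,ce,.07).round(4))
b=np.zeros(g.shape,np.uint8);R=(slice(92,185),slice(205,315));b[R]=(cv2.GaussianBlur(w[0],(3,3),0).max(2)[R]<105)
k=max(cv2.findContours(b,0,1)[0],key=cv2.contourArea);h=cv2.convexHull(k);e=cv2.fitEllipse(h);print("base",cv2.boundingRect(k),e,ray(w,e[0],.008).round(4))
r=(g<45).astype(np.uint8);r[:190]=0;r[335:]=0
sub=r.copy();cs,h=cv2.findContours(sub,cv2.RETR_CCOMP,cv2.CHAIN_APPROX_NONE)
for k in cs:
    if cv2.contourArea(k)>800:
        bb=cv2.boundingRect(k)
        e=cv2.fitEllipse(k);print(bb,np.round(e[0],1),np.round(e[1],1),[ray(w,e[0],z0+d)[:2].round(4) for d in(0,.012,.024)])
# outer far arc and hole near... top-face edge points along column 259
for row in(196,238,275,328): print(row,[ray(w,(259,row),z0+d)[1].round(4) for d in(0,.024)])
print("col259",[int(g[y,259]) for y in range(190,340,3)])
print(bot.observe()["tcp_pos"].round(4),z0)
E
```

```text
tip [250 146  22  22 373] [260.5 156.7] [0.6904 0.0086 0.07  ]
base (219, 98, 85, 87) ((260.0829772949219, 141.007568359375), (85.68998718261719, 87.01927185058594), 14.687997817993164) [0.6903 0.0088 0.008 ]
(23, 196, 471, 139) [258.3 292.3] [155.7 380.8] [array([ 0.6896, -0.0513]), array([ 0.6896, -0.0431]), array([ 0.6896, -0.0349])]
(230, 242, 58, 35) [258.6 258.7] [34. 55.] [array([ 0.6897, -0.0319]), array([ 0.6897, -0.0252]), array([ 0.6896, -0.0186])]
196 [np.float64(0.0012), np.float64(0.0091)]
238 [np.float64(-0.0205), np.float64(-0.0091)]
275 [np.float64(-0.0411), np.float64(-0.0264)]
328 [np.float64(-0.0734), np.float64(-0.0535)]
col259 [125, 121, 52, 26, 26, 26, 24, 29, 58, 44, 44, 42, 40, 41, 40, 37, 26, 26, 98, 122, 123, 125, 125, 122, 123, 126, 119, 120, 108, 21, 24, 21, 24, 23, 23, 23, 21, 25, 37, 33, 30, 31, 30, 28, 30, 30, 82, 194, 189, 192]
[ 0.6895 -0.0227  0.1331] 0.12627477300715828
```

step_arm:
  moves: [0.04, 0.001, 0, 0, 0.08, 0.002, 0, 0, 0.109, 0.003, 0, 0, 0.109, 0.003, 0.04, 0, 0.109, 0.003, 0.1, 0, 0.109, 0.003, 0.14, 0, 0.109, 0.003, 0.15, 0, 0.109, 0.003, 0.15, 0]

```text
time_s: 20.8
tcp_pos: [0.6908, 0.0119, 0.0881]
orientation: [-3.14, 0.0, 1.578]
ft_force: [-0.7, 0.2, -2.3]
grip_width: 0.0559
grip_force: 54.9
```

```bash
python3 - <<'E'
from h import *
w=cam("wrist");go((.6903,.0100),.015,90);s=bot.observe();print(s["ft_force"].round(1),s["grip_width"])
cv2.imwrite("pics/w6.png",w[0][150:384,120:400][:,:,::-1])
E
```

```text
t 20.85 move [-0.006 -0.003  0.246  0.005] tcp [0.6913 0.0119 0.0889] yaw 90.4
[ 0.6 -0.6 -3.4] 0.05626342983862487
```

View pics/w6.png

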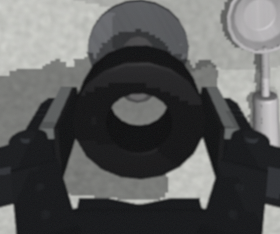

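The crop shows the pin tip inside the ring's hole at (139,97), centred left to right. I'll descend slowly and watch the force.

step_arm:
  moves: [-0.004, -0.002, 0.01, 0, -0.004, -0.002, 0.03, 0, -0.004, -0.002, 0.05, 0, -0.004, -0.002, 0.07, 0, -0.004, -0.002, 0.09, 0, -0.004, -0.002, 0.1, 0, -0.004, -0.002, 0.1, 0]

```text
time_s: 21.55
tcp_pos: [0.6902, 0.011, 0.0581]
orientation: [-3.141, 0.0, 1.579]
ft_force: [-0.3, 0.1, -2.2]
grip_width: 0.0562
grip_force: 54.9
```

step_arm:
  moves: [0, 0, 0.02, 0, 0, 0, 0.04, 0, 0, 0, 0.06, 0, 0, 0, 0.08, 0, 0, 0, 0.1, 0, 0, 0, 0.12, 0, 0, 0, 0.135, 0, 0, 0, 0.14, 0]

```text
time_s: 22.35
tcp_pos: [0.6902, 0.011, 0.0161]
orientation: [-3.141, 0.0, 1.579]
ft_force: [-0.3, 0.2, -2.0]
grip_width: 0.0559
grip_force: 54.9
```

step_arm:
  moves: [0, 0, 0.002, 0, 0, 0, 0.004, 0, 0, 0, 0.004, 0]

```text
time_s: 22.65
tcp_pos: [0.6907, 0.0109, 0.0158]
orientation: [3.141, -0.0, 1.579]
ft_force: [-0.6, -1.0, -1.4]
grip_width: 0.0559
grip_force: 54.9
```

step_arm:
  moves: [0, 0, 0, 0, 0, 0, 0, 0, 0, 0, 0, 0, 0, 0, -0.03, 0, 0, 0, -0.1, 0, 0, 0, -0.25, 0, 0, 0, -0.38, 0, 0, 0, -0.4, 0]
  claw: -0.65

```text
time_s: 23.45
tcp_pos: [0.6934, 0.0103, 0.1423]
orientation: [3.133, -0.001, 1.578]
ft_force: [0.4, -0.6, 0.7]
grip_width: 0.0705
grip_force: 0.0
```

step_arm:
  moves: [0.07, -0.09, 0, -0.06, 0.17, -0.2, 0, -0.13, 0.27, -0.32, 0, -0.2, 0.37, -0.44, 0, -0.27, 0.46, -0.56, 0, -0.35, 0.54, -0.67, 0, -0.43, 0.602, -0.752, 0, -0.5, 0.602, -0.752, 0, -0.5]
  claw: -0.4

```text
time_s: 24.25
tcp_pos: [0.4604, 0.1929, 0.1359]
orientation: [3.141, -0.002, 2.373]
ft_force: [0.5, -0.3, 0.5]
grip_width: 0.0593
grip_force: 0.0
```

```bash
python3 - <<'E'
from h import *
w=cam("wrist");w=cam("wrist");go((.4634,.1898),.0065,135)
f=w[0];g=f.max(2);m=(g<60);m[250:]=0
for b,st,ce in blobs(m,500):
    cs,_=cv2.findContours(b.astype(np.uint8),cv2.RETR_CCOMP,cv2.CHAIN_APPROX_NONE)
    for k in cs:
        if len(k)>40:
            e=cv2.fitEllipse(k);print(np.round(e[0],1),np.round(e[1],1),ray(w,e[0],.024).round(4),ray(w,e[0],.012).round(4))
c=cam("top");g=c[0].max(2).astype(int)
m=np.zeros(g.shape,np.uint8);s=(slice(136,172),slice(256,294));m[s]=g[s]<62
for b,st,ce in blobs(m,50):
    k=max(cv2.findContours(b.astype(np.uint8),0,1)[0],key=len);e=cv2.fitEllipse(k);print("post/ring",st,e,ray(c,e[0],.032))
cv2.imwrite("pics/w7.png",np.hstack([cv2.resize(f,(480,360)),cv2.resize(c[0][135:175,255:295],(300,360),interpolation=cv2.INTER_CUBIC)])[:,:,::-1])
E
```

```text
t 24.35 move [-0.    -0.001  0.432  0.005] tcp [0.4636 0.1901 0.1361] yaw 135.5
[259.6 181.6] [52.3 55.1] [0.4617 0.1922 0.024 ] [0.4642 0.1898 0.012 ]
[259.5 179.2] [27.6 33. ] [0.4602 0.1935 0.024 ] [0.4626 0.1912 0.012 ]
post/ring [263 142  24  25 399] ((274.7341613769531, 153.49166870117188), (22.175981521606445, 24.263324737548828), 165.02999877929688) [0.68578375 0.00833811 0.032     ]
```

View pics/w7.png

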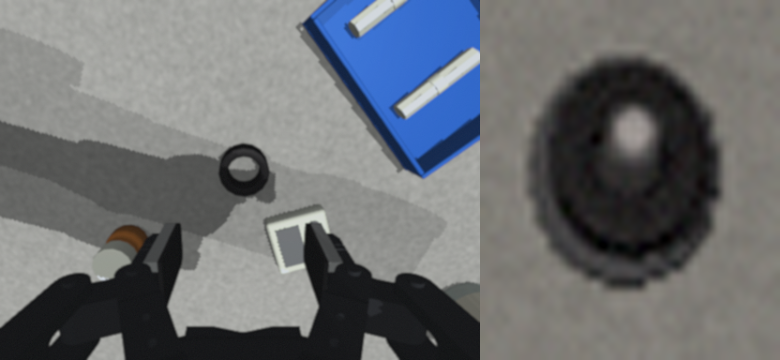

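The wrist panel shows the narrow ring at (244,170), with the timer at (297,240) clear of the fingers. The right panel shows the wide ring sitting round the pin on the base. I'll grasp the narrow ring.

step_arm:
  moves: [0.008, 0, 0.1, 0, 0.008, 0, 0.2, 0, 0.008, 0, 0.3, 0, 0.008, 0, 0.38, 0, 0.008, 0, 0.43, 0, 0.008, 0, 0.43, 0, 0.008, 0, 0.43, 0]

```text
time_s: 25.1
tcp_pos: [0.4628, 0.1906, 0.0069]
orientation: [-3.141, 0.001, 2.362]
ft_force: [0.5, -0.1, -0.6]
grip_width: 0.0597
grip_force: 0.0
```

step_arm:
  moves: [0, 0, 0, 0, 0, 0, 0, 0, 0, 0, 0, 0, 0, 0, 0, 0, 0, 0, 0, 0]
  claw: 1

```text
time_s: 25.6
tcp_pos: [0.4631, 0.1916, 0.0081]
orientation: [3.139, 0.001, 2.363]
ft_force: [-0.2, -2.0, 4.3]
grip_width: 0.0418
grip_force: 49.8
```

step_arm:
  moves: [0, 0, -0.1, 0, 0, 0, -0.25, 0, 0, 0, -0.4, 0, 0, 0, -0.43, 0, 0, 0, -0.43, 0, 0, 0, -0.43, 0]

```text
time_s: 26.2
tcp_pos: [0.4614, 0.1914, 0.1349]
orientation: [-3.141, -0.0, 2.364]
ft_force: [0.5, -0.8, -2.3]
grip_width: 0.0418
grip_force: 51.3
```

```bash
python3 - <<'E'
from h import *
go((.690,-.022),.135,90.3)
E
```

```text
t 26.2 move [-1.042  0.028 -0.     0.502] tcp [0.4614 0.1914 0.1349] yaw 135.4
```

step_arm:
  moves: [-0.1, 0, 0, 0, -0.2, 0, 0, 0, -0.32, 0, 0, 0, -0.44, 0, 0, 0, -0.5, 0, 0, 0]

```text
time_s: 26.7
tcp_pos: [0.5694, 0.0829, 0.1336]
orientation: [-3.138, 0.0, 2.361]
ft_force: [-0.9, -0.1, -1.1]
grip_width: 0.0418
grip_force: 51.3
```

step_arm:
  moves: [-0.07, 0.005, 0, 0.06, -0.16, 0.01, 0, 0.14, -0.25, 0.015, 0, 0.23, -0.35, 0.02, 0, 0.32, -0.45, 0.025, 0, 0.41, -0.542, 0.028, 0, 0.5, -0.542, 0.028, 0, 0.5, -0.542, 0.028, 0, 0.5]

```text
time_s: 27.5
tcp_pos: [0.6895, -0.0226, 0.1331]
orientation: [-3.138, 0.001, 1.578]
ft_force: [0.1, 0.5, -0.7]
grip_width: 0.042
grip_force: 51.4
```

```bash
python3 - <<'E'
from h import *
w=cam("wrist");w=cam("wrist");s=bot.observe();g=w[0].max(2).astype(int);z0=s["tcp_pos"][2]-.0075
go((.6903,.0105),.13,90)
p=np.zeros(g.shape,bool);p[140:175,240:282]=g[140:175,240:282]>120
for b,st,ce in blobs(p,60): print("tip",st,ce.round(1),ray(w,ce,.07).round(4))
print(z0)
for col in (255,259,263): print(col,[(y,int(g[y,col])) for y in range(196,336,2)] if col==259 else "")
y=260
print([(x,int(g[y,x])) for x in range(190,330,3)])
for r in range(200,340,8): print(r,ray(w,(259,r),z0+.024)[1].round(4),end="; ")
E
```

```text
t 27.6 move [0.105 0.004 0.014 0.006] tcp [ 0.6895 -0.021   0.1341] yaw 90.6
tip [250 145  22  25 435] [260.5 157.1] [0.6904 0.0091 0.07  ]
0.12658515421751748
255 
259 [(196, 118), (198, 116), (200, 111), (202, 58), (204, 22), (206, 19), (208, 25), (210, 24), (212, 22), (214, 23), (216, 21), (218, 27), (220, 51), (222, 52), (224, 45), (226, 44), (228, 42), (230, 38), (232, 26), (234, 52), (236, 112), (238, 118), (240, 119), (242, 120), (244, 119), (246, 117), (248, 117), (250, 119), (252, 119), (254, 120), (256, 121), (258, 119), (260, 118), (262, 118), (264, 121), (266, 119), (268, 64), (270, 21), (272, 22), (274, 23), (276, 19), (278, 24), (280, 21), (282, 22), (284, 23), (286, 22), (288, 22), (290, 22), (292, 21), (294, 28), (296, 36), (298, 32), (300, 30), (302, 30), (304, 28), (306, 32), (308, 88), (310, 119), (312, 117), (314, 115), (316, 116), (318, 119), (320, 120), (322, 123), (324, 178), (326, 189), (328, 187), (330, 186), (332, 186), (334, 183)]
263 
[(190, 80), (193, 79), (196, 80), (199, 68), (202, 23), (205, 24), (208, 26), (211, 25), (214, 25), (217, 26), (220, 25), (223, 24), (226, 23), (229, 20), (232, 19), (235, 20), (238, 72), (241, 120), (244, 121), (247, 121), (250, 121), (253, 125), (256, 122), (259, 118), (262, 120), (265, 118), (268, 118), (271, 118), (274, 121), (277, 109), (280, 54), (283, 19), (286, 20), (289, 21), (292, 25), (295, 24), (298, 24), (301, 25), (304, 24), (307, 27), (310, 25), (313, 25), (316, 29), (319, 86), (322, 94), (325, 94), (328, 85)]
200 0.0081; 208 0.0047; 216 0.0012; 224 -0.0023; 232 -0.0058; 240 -0.0094; 248 -0.0131; 256 -0.0168; 264 -0.0206; 272 -0.0245; 280 -0.0284; 288 -0.0323; 296 -0.0364; 304 -0.0405; 312 -0.0446; 320 -0.0489; 328 -0.0532; 336 -0.0575;
```

step_arm:
  moves: [0.04, 0.001, 0, 0, 0.08, 0.002, 0, 0, 0.099, 0.003, 0, 0, 0.099, 0.003, 0.04, 0, 0.099, 0.003, 0.1, 0, 0.099, 0.003, 0.14, 0, 0.099, 0.003, 0.15, 0, 0.099, 0.003, 0.15, 0]

```text
time_s: 28.4
tcp_pos: [0.6906, 0.0073, 0.0894]
orientation: [-3.14, 0.001, 1.578]
ft_force: [0.4, 0.1, -1.3]
grip_width: 0.042
grip_force: 51.4
```

step_arm:
  moves: [0, 0, 0.01, 0, 0, 0, 0.03, 0, 0, 0, 0.05, 0, 0, 0, 0.07, 0, 0, 0, 0.08, 0, 0, 0, 0.08, 0, 0, 0, 0.08, 0]

```text
time_s: 29.1
tcp_pos: [0.6913, 0.0078, 0.0667]
orientation: [3.142, 0.0, 1.578]
ft_force: [-0.1, -0.2, -0.5]
grip_width: 0.042
grip_force: 51.4
```

step_arm:
  moves: [0, 0, 0.015, 0, 0, 0, 0.03, 0, 0, 0, 0.045, 0, 0, 0, 0.06, 0, 0, 0, 0.075, 0, 0, 0, 0.085, 0, 0, 0, 0.085, 0]

```text
time_s: 29.8
tcp_pos: [0.6911, 0.0078, 0.0408]
orientation: [-3.141, 0.0, 1.578]
ft_force: [0.0, 0.1, -1.2]
grip_width: 0.0419
grip_force: 51.4
```

step_arm:
  moves: [0, 0, 0.003, 0, 0, 0, 0.005, 0, 0, 0, 0.005, 0]

```text
time_s: 30.1
tcp_pos: [0.6913, 0.0078, 0.0403]
orientation: [3.141, -0.0, 1.578]
ft_force: [-1.6, 0.1, 4.9]
grip_width: 0.0415
grip_force: 51.8
```

Contact shows at 5 N, so the narrow ring is seated. I'll release it, lift and back away from the post, then check.

step_arm:
  moves: [0, 0, 0, 0, 0, 0, 0, 0, 0, 0, 0, 0, 0, 0, -0.03, 0, 0, 0, -0.1, 0, 0, 0, -0.25, 0, 0, 0, -0.38, 0, 0, 0, -0.4, 0]
  claw: -0.5

```text
time_s: 30.9
tcp_pos: [0.6938, 0.0071, 0.166]
orientation: [3.133, -0.0, 1.578]
ft_force: [0.3, -0.4, -0.3]
grip_width: 0.0641
grip_force: 0.0
```

step_arm:
  moves: [-0.1, 0, 0, 0, -0.2, 0, -0.1, 0, -0.3, -0.05, -0.2, 0, -0.35, -0.1, -0.2, 0, -0.35, -0.1, -0.2, 0, -0.35, -0.1, -0.2, 0]

```text
time_s: 31.5
tcp_pos: [0.6619, -0.0973, 0.2198]
orientation: [3.141, -0.001, 1.578]
ft_force: [-0.1, 0.4, 0.9]
grip_width: 0.0638
grip_force: 0.0
```

```bash
python3 - <<'E'
from h import *
w=cam("wrist");c=cam("top");s=cam("scene")
A=cv2.resize(w[0],(400,300));B=cv2.resize(s[0][185:235,270:320],(300,300),interpolation=cv2.INTER_CUBIC)
C=cv2.resize(c[0][130:290,100:450],(656,300))
cv2.imwrite("pics/fin.png",np.vstack([np.hstack([A,B[:,:256]]),C])[:,:,::-1])
E
```

```text
(no output)
```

View pics/fin.png

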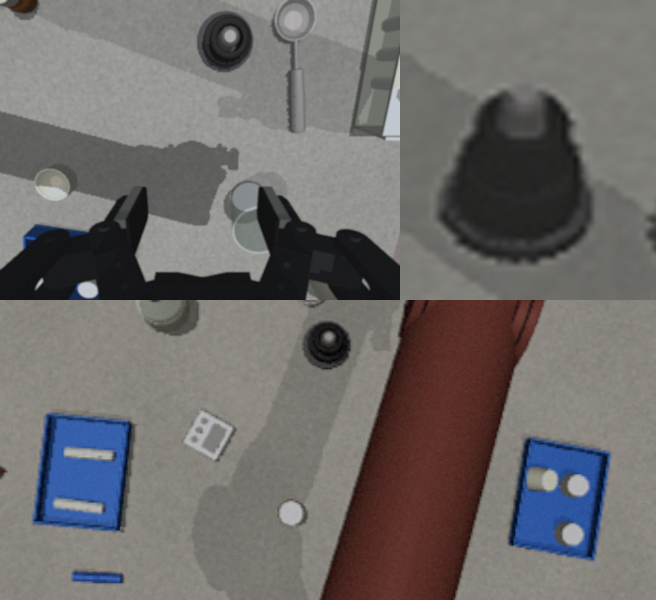

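Both rings sit stacked flat on the post (scene panel near 520,180). Two bars are in the left tray, and all three stoppers are inside the right tray, one of them lying on its side. The jar, dish and timer have not moved, so I'll hand in.

```bash
python3 -c "
from workcell import bot
print(bot.sign_off())"
```

```text
the job is handed in; nothing more can be done
None
```

I handed the job in at about 32 s; no score came back. The last pictures show the bar and both stoppers in their trays, one stopper on its side, both rings stacked flat on the post, and no bystander visibly moved.

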